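Push the power module down the test lane and start the test

TASK

Push the grey power module down the lane of the test fixture, between the two blue guide rails, until its front sits flush against the black end stop: only push it, never lift or tip it, and let neither the module nor the robot touch either rail. Then press the green start button all the way down and let go. Leave the red button and the other things on the bench alone.

Things in the scene. Friction and masses are not known exactly. Their poses are not given: they have to be found in the camera images.
- fixture: Fixed aluminium deck, 340 (x) x 180 (y) x 8 mm, yellow line on the lane's centre. Origin: centre of its underside, on the bench; x points down the lane to the end stop, z up. Open deck from x = -170 to -30 mm; lane between the rails from -30 to 130 mm, 108 mm wide, centred on y = 0. End stop: fixed black block, x = 130 to 150 mm, 124 mm wide, top 40 mm above the bench.
- rail_left: Blue fixed guide rail on the deck, on the left looking down the lane (y = +54 to +64 mm of the fixture), 160 mm long (its x, along the lane), 10 mm wide, 12 mm high; its top is 20 mm above the bench. Origin: centre of its underside.
- rail_right: The same rail on the right (y = -54 to -64 mm of the fixture). Origin: centre of its underside.
- module: Loose grey metal box, dark top plate, orange patch near its front: 104 (x) x 92 (y) x 46 mm, 0.3 to 0.6 kg. It slides on the deck, top 54 mm above the bench. Origin: centre of its underside; x points to its front (brass strip). Starts on the open deck before the rails, askew by up to 0.2 rad and off centre by up to 24 mm. Central in the lane it has 8 mm spare each side.
- home (a point): The point on the deck's surface, 78 mm along the fixture's x, where the module's origin is when its front is flush against the end stop and it is centred. Axes as the fixture's.
- start (a joint): Green round spring push button, 30 mm across, facing up: 0 m released, 0.006 m fully down (about 4 N); it springs back.
- start_top (a point): Centre of the top face of the green button (moves with it), 22 mm above the bench when released; grey base 46 mm across, 12 mm high. It stands on the bench beyond the fixture's end stop; red and green can be either way round, their centres 70 mm apart or a little more.
- stop (a joint): Red round spring push button, same make; 0 m released. It must not be pressed.
- stop_top (a point): Centre of the top face of the red button.
- spool: Bystander: solder spool standing beside the lane, 58 mm across, 38 mm high, blue flanges. Origin: centre of its underside.
- heatsink: Bystander: finned aluminium heat sink beside the lane, 40 x 40 x 24 mm. Origin: centre of its underside.
- circuit_board: Bystander: green circuit board, 150 x 130 mm, 20 mm high with parts. Origin: centre of its underside.
- multimeter: Bystander: red and black multimeter lying flat, 170 x 85 x 45 mm. Origin: centre of its underside.
- screwdriver: Bystander: screwdriver with orange handle lying on the bench, about 200 mm long. Origin: on the bench, under the middle.
- chip_tray: Bystander: black divided tray, 90 x 120 x 22 mm. Origin: centre of its underside.
- flux_jar: Bystander: amber jar with black cap, 52 mm across, 65 mm high. Origin: centre of its underside.
Things that resemble listed ones, but are neither listed nor needed, are in the scene too. There is more than one size of the module; the job needs the smallest.

How it is judged:
By the outcome, as a careful person would: the job done as asked, in the order asked, and still so for the second after the job is handed in, with the robot touching nothing.
It also fails if it takes over 72 s, if anything falls off the work surface, if the arm or the gripper's body presses on something with over 40 N, if the wrist force passes 120 N, or if a joint passes its speed limit or range.

ROBOT

A 6-joint arm with a two-finger parallel gripper is mounted at the origin on the work surface. World frame = base frame: x ahead of the robot, y to its left, z up, the work surface at z = 0. Lengths are in mm, angles in rad, forces in N, time in s.
With the tool pointing down it reaches from about 275 to 1000 mm from the base axis. Payload 8.4 kg.
Tool frame: the origin (TCP) lies between the finger pads; the fingertips stand r.finger_overhang ahead of it and the grasp point (between the pads) is the TCP (r.finger_overhang is the distance from the TCP to the fingertips, in mm); z points along the fingers, y is the line along which they close (so a half turn about z gives the same grasp; the last joint's range is limited). The gripper opens to 85 mm and grips with 20 to 120 N. Pads are 22 mm wide; open, the fingers measure 114 mm over their backs; the gripper's body (76 mm by 85 mm) begins 54 mm behind the grasp point. The pads swing forward as they close: fully open they stand 13 mm farther back than shut.
Start: joints at [1.218, 0.353, 1.633, -0, 1.155, -0.002], TCP at [214.779, 586.939, 222.081] pointing down, gripper open.
Joint ranges: [-2.63, 2.63], [-0.92, 2.1], [0.06, 2.66], [-1.3, 4.44], [0, 2.69], [-3.02, 3.02]. Speed limits (rad/s): [2.22, 2.22, 2.79, 3.14, 3.14, 3.14].

INTERFACE

Orientations are given as [roll, pitch, yaw] about the fixed x, y, z axes, in that order (R = Rz(yaw) Ry(pitch) Rx(roll)).
In Python, from rig import r, cams, sign_off gives the robot as it stands.
- The arm moves only by the shell command python3 -m crank 'ROWS' [FORCE]. ROWS is JSON, a list of rows, each a list of 7 numbers: the shift along the tool's x, y, z in m, then the turn, a rotation vector about the tool's x, y, z in rad, then the closure, from 0 (fully open) to 1 (shut). In form: [[dx, dy, dz, ax, ay, az, gripper], ...]. A call has 1 to 5 rows; each row is the pose to reach, as a shift and turn from the pose commanded when the call began, along the tool's axes at that moment; what a row does not reach only later rows make up. A row lasts 1/10 s, in which the tool goes at most 50 mm and 8.59 degrees, less where a joint would pass 70% of its speed; a pose out of reach is approached as far as the arm can. A call with a gripper value outside its range is refused whole. The fingers move at their own pace and stop on an object; FORCE is the grip in N (left out, the last holds). Time passes only in rows, so rows that repeat a pose let the fingers close. It gives the time, the measured TCP pose, the force, the opening and the grip force at its end, in the units of the state.
- r.sense(): the state, without advancing time (a new reading comes with each control period).
- cams.grab_frame(name): name is "side" or "top" or "wrist"; returns a dict with "image" (480x640x3 uint8, red, green, blue), "fx", "fy", "cx", "cy" (pixels), "position" and "orientation" of the camera in the world. Camera axes: x right, y down, z forward; pixel columns grow to the right and rows downward; lengths in mm; the calibration is good to about 2 mm. A picture is of the moment at which its call begins. There is no depth.
- sign_off(): hands the job in; it is judged then, once.
The state is a dict: "clock": time; "qpos": joint angles; "qvel": joint speeds; "joint_efforts": joint torques, N m; "eef_pos": TCP position; "tcp_rot": TCP orientation; "contact_force": force on the tool from outside, world axes, zero at the start; "wrist_torque": the same for the moment, N m; "opening": opening from 0.0 (shut) to 1.0 (fully open); "grasp_force": force on a finger pad.
Only numpy, scipy, OpenCV 4.12 (cv2) and the standard library are available. Lean on these libraries where they do the work, as an engineer would, in place of code of your own. Each camera call takes 0.05 s, during which the arm holds its last target. There are 200 camera calls.

## Working session

There is one attempt and no reset: what is moved stays moved. The work goes in short steps, Python scripts to look and compute and a shell command to move; the robot and the scene stay as the last step left them, time stands still between calls to the robot, and variables do not carry over. Pictures are saved under pics/ and viewed, at most 10 in all, crops included, and the job is handed in when it is done.

```bash
mkdir -p pics
python3 - <<'E'
from rig import r,cams
import cv2
print(r.sense(), r.finger_overhang)
for n in("top","side"):
    f=cams.grab_frame(n); cv2.imwrite(f"pics/{n}0.png",f["image"][:,:,::-1]); print({k:v for k,v in f.items() if k!="image"})
E
```

```text
{'clock': 0.0, 'qpos': array([ 1.21763307e+00,  3.53653318e-01,  1.63415221e+00, -5.69176600e-07,
        1.15518682e+00, -2.37860402e-03]), 'qvel': array([ 0.00110689,  0.00147222, -0.00106341,  0.00138024,  0.00126928,
        0.00021423]), 'joint_efforts': array([ 3.53494454e-05, -6.05241323e+01, -3.42077458e+01,  2.54903989e-04,
        9.02288826e-03,  3.44624894e-06]), 'eef_pos': array([214.58791929, 586.47907295, 221.35072548]), 'tcp_rot': array([-3.14019297e+00, -2.80890082e-06,  2.79080823e+00]), 'contact_force': array([-0.55336494,  0.42792189,  0.15256707]), 'wrist_torque': array([ 0.01247165, -0.04399481,  0.05378314]), 'grasp_force': 0.0, 'opening': 0.9987801387834764} 19.0
{'fx': 512.5302043788179, 'fy': 512.5302043788179, 'cx': 312.396971867674, 'cy': 248.1810881865583, 'position': array([ 422.6062914 ,    6.67386242, 1289.18454002]), 'orientation': array([-3.07849155e+00,  1.38951606e-04, -1.57681298e+00])}
{'fx': 559.6997702110795, 'fy': 559.6997702110795, 'cx': 327.87664320777947, 'cy': 239.55559646720545, 'position': array([-115.14659252, -664.38351917, 1080.23994637]), 'orientation': array([-2.41558827, -0.00614259, -0.72821295])}
```

View pics/top0.png

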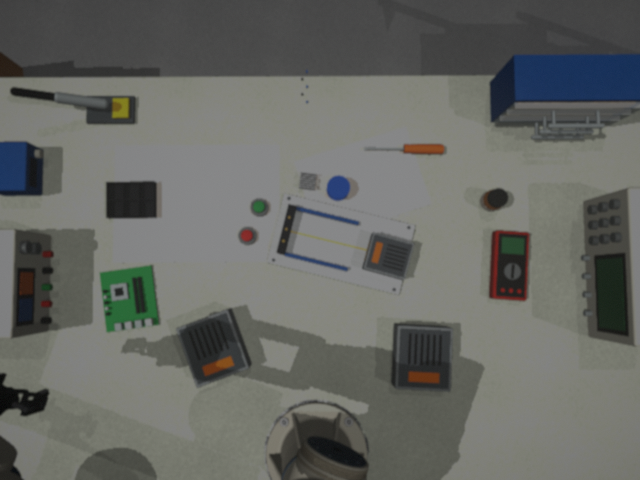

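View pics/side0.png

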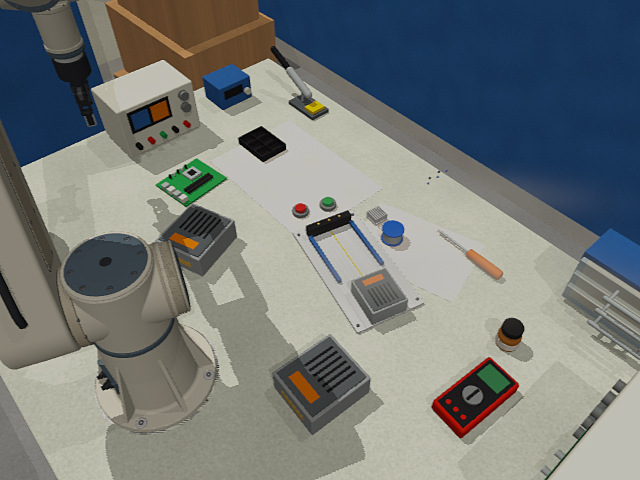

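Top view: the fixture lies around (340,243), its lane running left and slightly up. The module is at (388,255), green at (259,207) and red at (247,235). The spool (338,187) and heat sink (309,181) stand beside the left rail. The two larger modules, at (212,350) and (421,357), are decoys. Next I measure roughly from the top view.

```bash
cat > h.py <<'E'
import numpy as np, cv2
from rig import r,cams
from scipy.spatial.transform import Rotation as R
def ray(f,uv,z):
    uv=np.atleast_2d(np.asarray(uv,float)); d=np.c_[(uv[:,0]-f["cx"])/f["fx"],(uv[:,1]-f["cy"])/f["fy"],np.ones(len(uv))]
    d=R.from_euler("xyz",f["orientation"]).apply(d); p=f["position"]
    return p+d*((z-p[2])/d[:,2])[:,None]
def blobs(f,lo,hi,amin=30):
    hsv=cv2.cvtColor(f["image"],cv2.COLOR_RGB2HSV); m=cv2.inRange(hsv,np.array(lo),np.array(hi))
    c,_=cv2.findContours(m,cv2.RETR_EXTERNAL,cv2.CHAIN_APPROX_NONE)
    return [(cv2.contourArea(k),cv2.minAreaRect(k),k) for k in sorted(c,key=cv2.contourArea,reverse=True) if cv2.contourArea(k)>=amin]
COL=dict(blue=((100,120,40),(125,255,255),20),green=((50,80,40),(85,255,255),60),red=((0,150,80),(6,255,255),60),orange=((7,150,90),(18,255,255),25))
E
python3 - <<'E'
from h import *
Z=dict(blue=20,green=22,red=22,orange=54)
f=cams.grab_frame("top")
for c,(lo,hi,_) in COL.items():
    for a,rc,k in blobs(f,lo,hi,15):
        if 200<rc[0][0]<460 and 150<rc[0][1]<300: print(c,a,np.round(rc[0]),np.round(rc[1]),ray(f,rc[0],Z[c])[0].round(1),"box",ray(f,cv2.boxPoints(rc),Z[c])[:,:2].round().tolist())
w=cams.grab_frame("wrist"); print({k:v for k,v in w.items() if k!="image"}, r.sense()["eef_pos"])
E
```

```text
blue 369.5 [338. 188.] [23. 20.] [654.4 -58.6  20. ] box [[684.0, -34.0], [683.0, -84.0], [625.0, -83.0], [626.0, -33.0]]
blue 59.5 [328. 215.] [61.  2.] [584.3 -31.8  20. ] box [[600.0, 43.0], [605.0, 41.0], [569.0, -106.0], [563.0, -105.0]]
blue 44.5 [316. 261.] [61.  2.] [470.6  -1.3  20. ] box [[487.0, 72.0], [491.0, 71.0], [454.0, -75.0], [450.0, -74.0]]
green 88.0 [258. 206.] [10. 11.] [608.7 140.   22. ] box [[621.0, 154.0], [621.0, 126.0], [596.0, 126.0], [596.0, 154.0]]
red 66.0 [246. 236.] [9. 9.] [535.2 169.7  22. ] box [[546.0, 181.0], [546.0, 159.0], [524.0, 159.0], [524.0, 181.0]]
orange 93.0 [377. 252.] [ 6. 20.] [ 490.3 -148.9   54. ] box [[469.0, -136.0], [515.0, -148.0], [512.0, -162.0], [466.0, -150.0]]
{'fx': 341.40900184743066, 'fy': 341.40900184743066, 'cx': 317.34960959076636, 'cy': 233.44561515534497, 'position': array([153.45599324, 608.87264105, 374.69551651]), 'orientation': array([2.87994083e+00, 3.80852711e-04, 1.21953051e+00])} [214.70962833 586.66216656 221.63290313]
```

```bash
python3 -m crank '[[-0.034,-0.029,0,0,0,0,0.3],[-0.068,-0.058,0,0,0,0,0.3],[-0.102,-0.087,0,0,0,0,0.3],[-0.136,-0.116,0,0,0,0,0.3],[-0.17,-0.145,0,0,0,0,0.3]]'
python3 -m crank '[[-0.034,-0.029,0,0,0,0,0.3],[-0.068,-0.058,0,0,0,0,0.3],[-0.102,-0.087,0,0,0,0,0.3],[-0.136,-0.116,0,0,0,0,0.3],[-0.17,-0.145,0,0,0,0,0.3]]'
python3 -m crank '[[-0.034,-0.029,0,0,0,0,0.3],[-0.068,-0.058,0,0,0,0,0.3],[-0.102,-0.087,0,0,0,0,0.3],[-0.136,-0.116,0,0,0,0,0.3],[-0.17,-0.145,0,0,0,0,0.3]]'
```

```text
clock: 0.7
eef_pos: [325.1, 390.7, 222.0]
tcp_rot: [3.142, 0.0, 2.791]
contact_force: [0.7, 0.3, -0.5]
opening: 0.7
grasp_force: 0.0
clock: 1.2
eef_pos: [435.0, 196.1, 222.2]
tcp_rot: [3.141, 0.0, 2.791]
contact_force: [0.7, 0.0, 0.6]
opening: 0.699
grasp_force: 0.0
clock: 1.7
eef_pos: [544.8, 1.3, 222.1]
tcp_rot: [3.141, 0.0, 2.791]
contact_force: [1.4, 0.9, 0.5]
opening: 0.698
grasp_force: 0.0
```

```bash
python3 -m crank '[[-0.034,-0.029,0,0,0,-0.03,0.3],[-0.068,-0.058,0,0,0,-0.06,0.3],[-0.106,-0.092,0,0,0,-0.096,0.3],[-0.106,-0.092,0,0,0,-0.096,0.3],[-0.106,-0.092,0,0,0,-0.096,0.3]]'
python3 - <<'E'
from h import *
f=cams.grab_frame("wrist"); cv2.imwrite("pics/w1.png",f["image"][:,:,::-1]); np.save("w1.npy",f,allow_pickle=True)
Z=dict(blue=20,green=22,red=22,orange=54)
for c,(lo,hi,_) in COL.items():
    for a,rc,k in blobs(f,lo,hi,60):
        print(c,a,np.round(rc[0]),np.round(rc[1]),ray(f,rc[0],Z[c])[0].round(1),"box",ray(f,cv2.boxPoints(rc),Z[c])[:,:2].round().tolist())
print(f["position"],f["orientation"])
E
```

```text
clock: 2.2
eef_pos: [612.1, -120.7, 221.4]
tcp_rot: [3.141, -0.001, 2.884]
contact_force: [-0.8, 1.2, -0.4]
opening: 0.697
grasp_force: 0.0
blue 2340.5 [388. 230.] [55. 57.] [656.2 -54.   20. ] box [[670.0, -94.0], [614.0, -66.0], [643.0, -15.0], [700.0, -42.0]]
blue 864.5 [514. 460.] [63. 23.] [1002.7   41.9   20. ] box [[976.0, 3.0], [952.0, 24.0], [1029.0, 81.0], [1056.0, 61.0]]
blue 658.0 [119. 466.] [21. 50.] [ 880.5 -461.4   20. ] box [[891.0, -500.0], [844.0, -435.0], [870.0, -423.0], [918.0, -489.0]]
blue 560.5 [453.  27.] [10. 72.] [481.4  43.6  20. ] box [[469.0, 12.0], [486.0, 76.0], [494.0, 75.0], [477.0, 11.0]]
blue 148.0 [398.  28.] [ 9. 37.] [468.7  -6.2  20. ] box [[461.0, -22.0], [469.0, 11.0], [477.0, 10.0], [468.0, -24.0]]
green 630.0 [570. 136.] [28. 29.] [607.4 140.7  22. ] box [[590.0, 128.0], [598.0, 155.0], [625.0, 154.0], [617.0, 126.0]]
red 702.0 [598.  51.] [32. 28.] [536.2 171.   22. ] box [[519.0, 159.0], [526.0, 184.0], [554.0, 183.0], [547.0, 157.0]]
orange 993.5 [250.  86.] [61. 18.] [ 488.7 -149.    54. ] box [[464.0, -149.0], [468.0, -134.0], [515.0, -149.0], [511.0, -164.0]]
orange 239.5 [248. 346.] [14. 27.] [ 733.5 -228.7   54. ] box [[725.0, -243.0], [725.0, -213.0], [742.0, -215.0], [742.0, -244.0]]
[ 549.13869169 -104.44974732  374.67615492] [ 2.88094295e+00 -7.84402563e-04  1.31320225e+00]
```

View pics/w1.png

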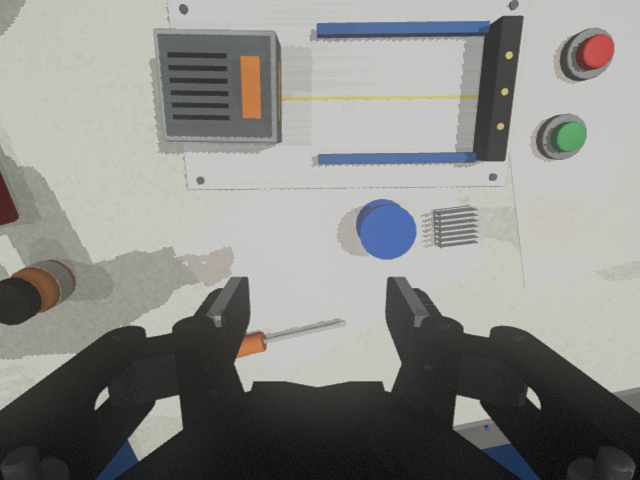

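Wrist view: the module's top face spans about (155,30)–(275,30)–(281,140)–(165,138). The yellow line runs (282,99)–(477,96) between the rails at rows 28 and 158. Green is at (570,136) and red at (598,51). Next I measure the edges precisely.

```bash
cat > fit.py <<'E'
from h import *
def line(p): 
    vx,vy,x,y=cv2.fitLine(np.float32(p),cv2.DIST_HUBER,0,0.01,0.01).ravel(); return np.array([vx,vy,x,y],float)
def dark(f):  # module silhouette
    hsv=cv2.cvtColor(f["image"],cv2.COLOR_RGB2HSV); return ((hsv[...,2]<150)).astype(np.uint8)
E
python3 - <<'E'
from fit import *
f=np.load("w1.npy",allow_pickle=True).item(); im=f["image"]
hsv=cv2.cvtColor(im,cv2.COLOR_RGB2HSV)
m=cv2.inRange(hsv,(20,70,120),(35,255,255)); m[:,:285]=0;m[:85]=0;m[112:]=0;m[:,470:]=0
v,u=np.nonzero(m); L=line(ray(f,np.c_[u,v],8)[:,:2]); print("yellow",L.round(3),"yaw",np.arctan2(L[1],L[0])%np.pi)
for a,rc,k in blobs(f,*COL["blue"][:2],60):
    if rc[0][1]<200 and rc[0][0]>290 and rc[1][0]*rc[1][1]<2000:
        L2=line(ray(f,k[:,0],20)[:,:2]);print("rail",L2.round(3),np.arctan2(L2[1],L2[0])%np.pi)
for y in(40,85,125): print(y,[int(x) for x in hsv[y,145:172,2]],[int(x) for x in hsv[y,262:290,2]])
for x in(180,220,260): print(x,[int(t) for t in hsv[20:42,x,2]],[int(t) for t in hsv[125:150,x,2]])
E
python3 -c "
import cv2;i=cv2.imread('pics/w1.png')[15:160,140:300];cv2.imwrite('pics/c1.png',cv2.resize(i,None,fx=4,fy=4,interpolation=cv2.INTER_CUBIC))"
```

```text
yellow [ 2.46000e-01  9.69000e-01  5.22226e+02 -3.50300e+01] yaw 1.3223267757407267
rail [2.27000e-01 9.74000e-01 4.80694e+02 4.42220e+01] 1.3416547857762815
rail [ 3.49000e-01  9.37000e-01  4.66812e+02 -7.76600e+00] 1.2142401819679964
40 [197, 196, 196, 197, 199, 197, 197, 197, 190, 156, 156, 159, 153, 109, 102, 101, 102, 102, 102, 103, 103, 105, 104, 104, 102, 101, 102] [103, 101, 102, 103, 103, 106, 103, 106, 121, 141, 149, 148, 140, 126, 92, 95, 135, 194, 198, 198, 198, 196, 196, 196, 196, 197, 196, 196]
85 [197, 195, 197, 196, 197, 198, 192, 157, 155, 159, 159, 158, 157, 142, 148, 157, 153, 125, 103, 102, 102, 100, 101, 98, 100, 101, 101] [101, 96, 97, 98, 100, 99, 98, 98, 99, 134, 141, 145, 144, 134, 117, 94, 108, 144, 121, 133, 175, 179, 179, 176, 176, 177, 177, 178]
125 [197, 198, 196, 195, 196, 196, 194, 193, 195, 190, 161, 157, 158, 157, 154, 152, 146, 144, 154, 157, 149, 107, 103, 101, 103, 105, 104] [107, 108, 107, 102, 102, 102, 102, 101, 102, 111, 137, 147, 148, 145, 134, 102, 97, 95, 95, 128, 188, 189, 189, 188, 187, 188, 188, 187]
180 [197, 196, 190, 194, 193, 191, 192, 195, 194, 162, 155, 161, 160, 152, 108, 100, 101, 103, 105, 103, 102, 102] [104, 105, 105, 103, 108, 103, 105, 109, 108, 102, 100, 132, 155, 159, 151, 132, 124, 150, 154, 152, 152, 150, 151, 150, 151]
220 [198, 196, 193, 193, 192, 191, 192, 196, 195, 167, 149, 156, 156, 155, 132, 104, 102, 103, 104, 105, 103, 101] [99, 104, 104, 104, 104, 102, 105, 104, 107, 105, 104, 114, 147, 156, 148, 144, 126, 123, 142, 145, 157, 159, 158, 158, 156]
260 [197, 195, 197, 195, 192, 191, 195, 196, 197, 194, 164, 146, 154, 156, 155, 130, 107, 103, 101, 103, 102, 101] [107, 104, 106, 106, 106, 107, 110, 107, 106, 107, 104, 104, 112, 127, 155, 154, 137, 119, 139, 141, 155, 157, 157, 156, 153]
```

View pics/c1.png

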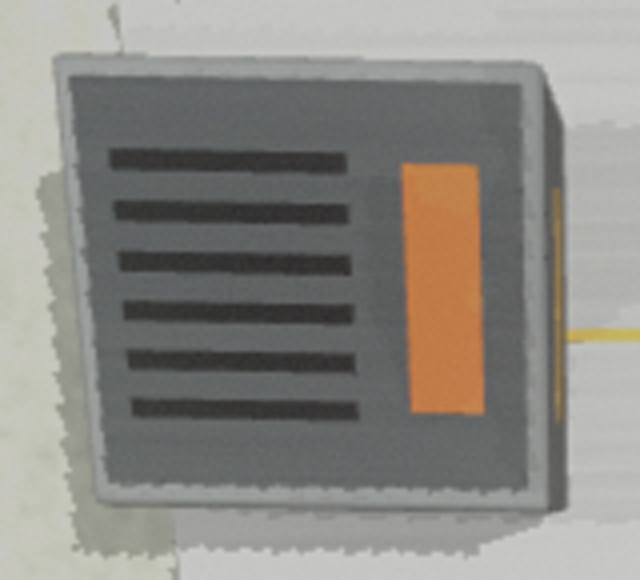

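The crop shows a clean dark top plate. Its corners in the crop are (68,77), (522,85), (528,490) and (107,485), with the outer rim at (55,57), (540,65), (548,508) and (100,500).

Run:
```python
from fit import *
f=np.load("w1.npy",allow_pickle=True).item()
th=1.3175; 
# rail tops: pixel rows of outer/inner edges from mask columns
hsv=cv2.cvtColor(f["image"],cv2.COLOR_RGB2HSV); m=cv2.inRange(hsv,*COL["blue"][:2])
ex=np.array([np.cos(th),np.sin(th)]); ey=np.array([-ex[1],ex[0]])
mids={}
for nm,(a,b) in dict(L=(15,40),R=(148,168)).items():
    pts=[]
    for u in range(322,480,4):
        v=np.nonzero(m[a:b,u])[0]
        if len(v)>3: pts.append((u,a+v.min(),a+v.max()))
    pts=np.array(pts); T=line(ray(f,pts[:,[0,1]],20)[:,:2]); 
    q=ray(f,pts[:,[0,1]],20)[:,:2]; mids[nm]=q.mean(0)
    print(nm,len(pts),"yaw",np.arctan2(T[1],T[0])%np.pi,"ey of top edge",(q@ey).mean().round(1), pts[::10].tolist())
for nm,c in dict(plate=[(68,77),(522,85),(528,490),(107,485)],rim=[(55,57),(540,65),(548,508),(100,500)],).items():
    p=ray(f,np.array(c)/4+[140,15],54)[:,:2]; e=np.roll(p,-1,0)-p
    print(nm,"c",p.mean(0).round(1),"sides",np.hypot(*e.T).round(1),"yaw",[round(float(np.arctan2(*x)),3) for x in((e[0]-e[2])[::-1],-(e[1]-e[3])[::-1]@np.array([[0,-1],[1,0]]))], "ex",p.mean(0)@ex,"ey",p.mean(0)@ey)
L=np.array([522.2,-35.0]); print("yellow ey",L@ey)
p=ray(f,[(521,16),(504,160),(488,158),(497,17)],40)[:,:2]; print("stop corners ex,ey",(p@ex).round(1),(p@ey).round(1))
p=ray(f,[(183,9),(201,181),(493,177),(514,5)],8)[:,:2]; print("screws",(p@ex).round(1),(p@ey).round(1))
```

```text
L 24 yaw 1.3269101371314886 ey of top edge -451.4 [[386, 23, 29], [426, 23, 31], [466, 22, 31]]
R 1 yaw 3.0793601989793853 ey of top edge -568.8 [[462, 153, 160]]
plate c [ 482.4 -177.4] sides [95.4 82.1 95.  82.5] yaw [1.3, -1.845] ex -50.88742370236505 ey -511.4501098889668
rim c [ 482.6 -176.4] sides [101.6  89.8 101.4  89.5] yaw [1.297, -1.839] ex -49.865392802619084 ey -511.3745465961759
yellow ey -514.3083278926111
stop corners ex,ey [213.9 215.9 200.3 193.2] [-452.6 -574.9 -573.  -453.3]
screws [-89.7 -87.6 223.7 222.9] [-435.4 -597.1 -594.2 -433.3]
```

```bash
python3 -m crank '[[0.022,-0.036,0,0,0,0.14,0.45],[0.044,-0.071,0,0,0,0.28,0.45],[0.066,-0.107,0,0,0,0.42,0.45],[0.088,-0.142,0,0,0,0.56,0.45],[0.110,-0.178,0,0,0,0.7,0.45]]'
python3 -m crank '[[0,0,0,0,0,0.14,0.45],[0,0,0,0,0,0.28,0.45],[0,0,0,0,0,0.42,0.45],[0,0,0,0,0,0.56,0.45],[0,0,0,0,0,0.70,0.45]]'
python3 -m crank '[[0,0,0.04,0,0,0.1,0.45],[0,0,0.07,0,0,0.16,0.45],[0,0,0.07,0,0,0.16,0.45],[0,0,0.07,0,0,0.16,0.45]]'
python3 -c "
from rig import r;print(r.sense())"
```

```text
clock: 2.75
eef_pos: [459.4, -263.3, 222.2]
tcp_rot: [3.141, -0.0, 2.183]
contact_force: [0.0, -1.4, 0.5]
opening: 0.552
grasp_force: 0.0
clock: 3.25
eef_pos: [460.6, -262.6, 222.2]
tcp_rot: [-3.142, -0.0, 1.482]
contact_force: [-0.0, -0.2, 0.8]
opening: 0.547
grasp_force: 0.0
clock: 3.65
eef_pos: [460.8, -263.2, 152.5]
tcp_rot: [-3.141, -0.0, 1.33]
contact_force: [-0.3, -0.2, -0.1]
opening: 0.553
grasp_force: 0.0
{'clock': 3.65, 'qpos': array([-5.21798385e-01,  2.89153906e-01,  1.89962065e+00,  1.43279298e-04,
        9.53740768e-01, -2.80859543e-01]), 'qvel': array([-0.00639492, -0.02087559, -0.0321107 , -0.00108655,  0.00245436,
       -0.0005681 ]), 'joint_efforts': array([ 4.33272868e-02, -4.89770651e+01, -2.76699328e+01,  3.90506670e-03,
       -1.61301275e-02,  1.47936819e-01]), 'eef_pos': array([ 460.80135505, -263.16108113,  152.54350194]), 'tcp_rot': array([-3.14073850e+00, -3.67953064e-04,  1.32977437e+00]), 'contact_force': array([-0.27102362, -0.19316564, -0.07798757]), 'wrist_torque': array([-0.06315211, -0.00549915,  0.02038145]), 'grasp_force': 0.0, 'opening': 0.5526222001789513}
```

```bash
python3 -m crank '[[0,0,0.04,0,0,0,0.45],[0,0,0.08,0,0,0,0.45],[0,0,0.105,0,0,0,0.45],[0,0,0.115,0,0,0,0.45],[0,0,0.115,0,0,0,0.45]]'
python3 - <<'E'
from h import *
f=cams.grab_frame("wrist"); cv2.imwrite("pics/w2.png",f["image"][:,:,::-1]); np.save("w2.npy",f,allow_pickle=True); print(f["position"],f["orientation"])
E
```

```text
clock: 4.15
eef_pos: [461.2, -264.1, 37.5]
tcp_rot: [-3.141, -0.0, 1.328]
contact_force: [0.1, -0.3, 0.1]
opening: 0.552
grasp_force: 0.0
[ 477.00813776 -201.06209574  190.6567524 ] [ 2.88079319e+00 -7.41108770e-05 -2.43280952e-01]
```

View pics/w2.png

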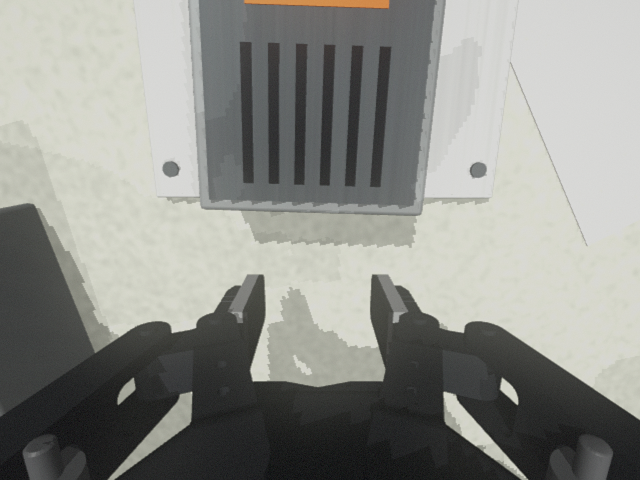

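Wrist view: the fingers are behind the module. Its rear top edge runs (202,208)–(420,214), and the deck screws are at (170,169) and (478,170).

Run:
```python
from h import *
f=np.load("w2.npy",allow_pickle=True).item(); th=1.325
ex=np.array([np.cos(th),np.sin(th)]); ey=np.array([-ex[1],ex[0]])
for n,p,z in(("rear",[(202,208),(420,214)],54),("scr",[(170,169),(478,170)],8),("deckrear",[(157,196),(491,199)],8),("plateL",[(202,50),(206,203)],54),("plateR",[(435,50),(417,206)],54)):
    q=ray(f,p,z)[:,:2]; d=q[1]-q[0]; print(n,(q@ex).round(1),(q@ey).round(1),"mid",(q.mean(0)@ey).round(1),"len",np.hypot(*d).round(1),"normal yaw",(np.arctan2(d[1],d[0])+np.pi/2).round(3))
```

```text
rear [-104.8 -107.1] [-464.8 -553.6] mid -509.2 len 88.8 normal yaw 1.3
scr [-92.7 -92.8] [-434.  -596.4] mid -515.2 len 162.4 normal yaw 1.324
deckrear [-107.1 -108.2] [-425.4 -605.3] mid -515.4 len 179.9 normal yaw 1.318
plateL [ -46.7 -102.8] [-469.7 -466.6] mid -468.2 len 56.1 normal yaw -0.301
plateR [ -46.5 -103.8] [-554.2 -552.1] mid -553.1 len 57.3 normal yaw -0.282
```

```bash
python3 -m crank '[[0.012,0,0,0,0,0.005,0.45],[0.021,0,0,0,0,0.005,0.45],[0.025,0,0,0,0,0.005,0.45],[0.029,0,0,0,0,0.005,0.45],[0.033,0,0,0,0,0.005,0.45]]'
python3 -m crank '[[0.008,0.001,0,0,0,0,0.45],[0.016,0.002,0,0,0,0,0.45],[0.024,0.003,0,0,0,0,0.45],[0.032,0.004,0,0,0,0,0.45],[0.040,0.005,0,0,0,0,0.45]]'
cat > look.py <<'E'
import sys; from h import *
f=cams.grab_frame("wrist"); n=sys.argv[1]; cv2.imwrite(f"pics/{n}.png",f["image"][:,:,::-1]); np.save(f"{n}.npy",f,allow_pickle=True); s=r.sense(); print(s["eef_pos"].round(1),s["contact_force"].round(1))
E
python3 look.py w3
```

```text
clock: 4.7
eef_pos: [469.7, -232.6, 37.8]
tcp_rot: [3.14, 0.001, 1.323]
contact_force: [-1.8, -6.3, 3.3]
opening: 0.551
grasp_force: 3.5
clock: 5.2
eef_pos: [484.0, -195.2, 37.7]
tcp_rot: [3.14, 0.001, 1.322]
contact_force: [-2.3, -6.9, 5.3]
opening: 0.551
grasp_force: 4.4
[ 484.3 -194.3   37.7] [-1.2 -2.3  4.6]
```

View pics/w3.png

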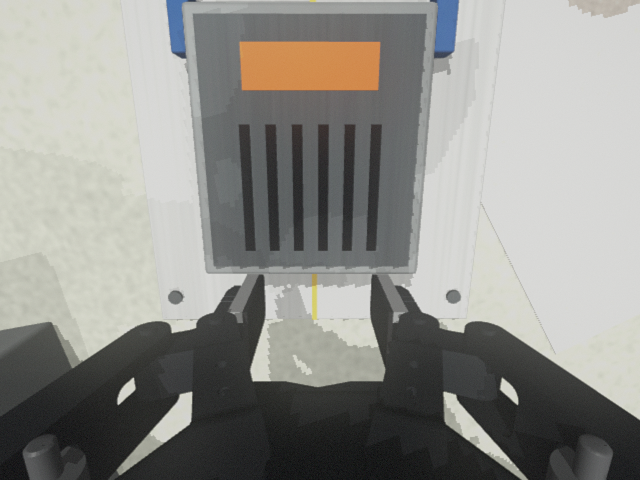

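Wrist view: the module is square to the fingers, with its rear edge at (207,271)–(416,272) and front edge at (183,4)–(438,3). The yellow line shows at (314,300) and the screws at (176,297) and (453,297).

```bash
cat > m.py <<'E'
from h import *
th=1.322
ex=np.array([np.cos(th),np.sin(th)]); ey=np.array([-ex[1],ex[0]])
def rep(f,items):
    for n,p,z in items:
        q=ray(f,p,z)[:,:2]; d=q[1]-q[0]; print(n,(q@ex).round(1),(q@ey).round(1),"mid",(q.mean(0)@ey).round(1),"len",np.hypot(*d).round(1),"dir",np.arctan2(d[1],d[0]).round(3))
E
python3 - <<'E'
from m import *
f=np.load("w3.npy",allow_pickle=True).item()
rep(f,[("rear",[(207,271),(416,272)],54),("front",[(183,4),(438,3)],54),("scr",[(176,297),(453,297)],8),("yel",[(314.5,315),(314,285)],8),("railtop",[(184,30),(434,30)],20)])
print(r.sense()["eef_pos"][:2]@np.c_[ex,ey])
E
```

```text
rear [-58.1 -58.6] [-470.1 -559.5] mid -514.8 len 89.4 dir -0.254
front [41.9 42.3] [-470.1 -559.6] mid -514.9 len 89.6 dir -0.245
scr [-92.2 -92.3] [-434.9 -596.5] mid -515.7 len 161.6 dir -0.249
yel [-103.9  -84.7] [-515.6 -515.4] mid -515.5 len 19.2 dir 1.335
railtop [43.4 43.4] [-457.8 -569.4] mid -513.6 len 111.6 dir -0.248
[ -69.03555724 -517.19287998]
```

```bash
python3 -m crank '[[0.012,0,0,0,0,0,0.45],[0.024,0,0,0,0,0,0.45],[0.036,0,0,0,0,0,0.45],[0.048,0,0,0,0,0,0.45],[0.060,0.0005,0,0,0,0,0.45]]'
python3 -m crank '[[0.012,0,0,0,0,0,0.45],[0.024,0,0,0,0,0,0.45],[0.036,0,0,0,0,0,0.45],[0.048,0,0,0,0,0,0.45],[0.060,0,0,0,0,0,0.45]]'
python3 look.py w4
```

```text
clock: 5.75
eef_pos: [499.3, -137.0, 37.7]
tcp_rot: [3.14, 0.001, 1.322]
contact_force: [-2.1, -7.2, 4.8]
opening: 0.548
grasp_force: 4.5
clock: 6.25
eef_pos: [513.9, -78.8, 37.6]
tcp_rot: [3.141, 0.001, 1.322]
contact_force: [-2.4, -7.0, 6.1]
opening: 0.55
grasp_force: 4.9
[514.3 -77.3  37.7] [ 0.3 -0.7  5.1]
```

View pics/w4.png

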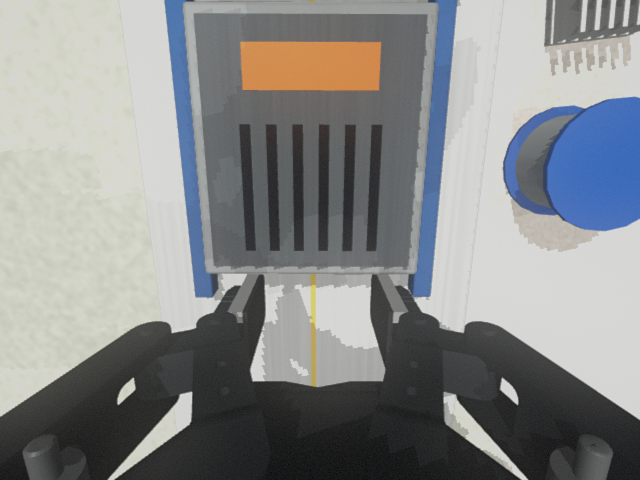

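The module is centred between the rails (rear edge columns 208–416, yellow line at 314). About 27 mm remain.

```bash
python3 -m crank '[[0.006,0,0,0,0,0,0.45],[0.012,0,0,0,0,0,0.45],[0.017,0,0,0,0,0,0.45],[0.020,0,0,0,0,0,0.45],[0.022,0,0,0,0,0,0.45]]'
python3 -m crank '[[0.002,0,0,0,0,0,0.45],[0.004,0,0,0,0,0,0.45]]'
```

```text
clock: 6.8
eef_pos: [519.2, -57.7, 37.6]
tcp_rot: [3.141, 0.001, 1.323]
contact_force: [-1.6, -7.4, 6.8]
opening: 0.549
grasp_force: 5.0
clock: 7.0
eef_pos: [520.1, -54.0, 37.6]
tcp_rot: [3.141, 0.001, 1.322]
contact_force: [-1.9, -7.5, 6.4]
opening: 0.55
grasp_force: 5.1
```

```bash
python3 -m crank '[[0.001,0,0,0,0,0,0.45],[0.002,0,0,0,0,0,0.45]]'
python3 -m crank '[[0.001,0,0,0,0,0,0.45],[0.002,0,0,0,0,0,0.45]]'
```

```text
clock: 7.2
eef_pos: [520.6, -52.1, 37.6]
tcp_rot: [3.141, 0.001, 1.322]
contact_force: [-1.9, -7.7, 5.9]
opening: 0.555
grasp_force: 5.1
clock: 7.4
eef_pos: [521.1, -50.2, 37.7]
tcp_rot: [3.141, 0.001, 1.322]
contact_force: [-2.6, -8.6, 5.9]
opening: 0.549
grasp_force: 5.1
```

```bash
python3 -m crank '[[0.001,0,0,0,0,0,0.45],[0.001,0,0,0,0,0,0.45]]'
python3 -m crank '[[0.001,0,0,0,0,0,0.45],[0.001,0,0,0,0,0,0.45]]'
```

```text
clock: 7.6
eef_pos: [521.2, -49.5, 37.6]
tcp_rot: [3.141, 0.002, 1.323]
contact_force: [-2.3, -10.4, 6.3]
opening: 0.553
grasp_force: 6.1
clock: 7.8
eef_pos: [521.6, -49.3, 37.6]
tcp_rot: [3.141, 0.003, 1.323]
contact_force: [-3.0, -15.4, 6.3]
opening: 0.55
grasp_force: 7.7
```

```bash
python3 -m crank '[[0.001,0,0,0,0,0,0.45],[0.001,0,0,0,0,0,0.45]]'
python3 look.py w5
```

```text
clock: 8.0
eef_pos: [521.8, -49.1, 37.7]
tcp_rot: [3.14, 0.004, 1.324]
contact_force: [-2.2, -22.6, 6.3]
opening: 0.546
grasp_force: 9.8
[521.8 -49.1  37.7] [ -3.3 -20.9   6. ]
```

View pics/w5.png

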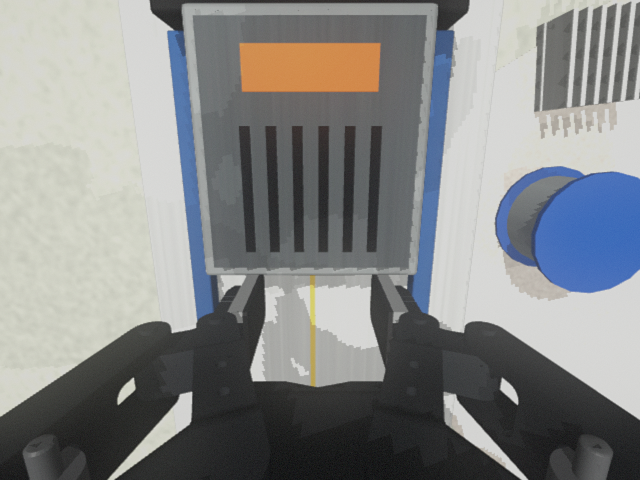

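The module's front is flush against the black stop and it is centred, with about 22 N seating force. Now retreat, rise, close the gripper and go over the green button.

```bash
python3 -m crank '[[-0.005,0,0,0,0,0,0.45],[-0.02,0,0,0,0,0,0.45],[-0.04,0,0,0,0,0,0.45],[-0.04,0,-0.04,0,0,0,0.45],[-0.04,0,-0.08,0,0,0,0.45]]'
python3 -m crank '[[0,0,-0.03,0,0,0,1],[0.04,0.006,-0.03,0,0,0,1],[0.085,0.013,-0.03,0,0,0,1],[0.130,0.02,-0.03,0,0,0,1],[0.175,0.026,-0.03,0,0,0,1]]'
python3 -m crank '[[0.035,0.005,0,0,0,0,1],[0.070,0.010,0,0,0,0,1],[0.070,0.010,0.03,0,0,0,1],[0.070,0.010,0.05,0,0,0,1],[0.070,0.010,0.05,0,0,0,1]]'
python3 look.py w6
```

```text
clock: 8.55
eef_pos: [510.1, -85.9, 116.8]
tcp_rot: [-3.138, 0.0, 1.321]
contact_force: [0.7, 0.1, 0.1]
opening: 0.55
grasp_force: 0.0
clock: 9.05
eef_pos: [580.4, 79.0, 147.1]
tcp_rot: [-3.141, -0.0, 1.321]
contact_force: [0.8, -0.4, -0.3]
opening: -0.003
grasp_force: 0.0
clock: 9.55
eef_pos: [604.6, 142.7, 94.0]
tcp_rot: [-3.136, 0.003, 1.322]
contact_force: [-0.9, 0.3, -0.1]
opening: 0.001
grasp_force: 0.0
[605.8 142.7  95.7] [0.3 0.3 0.9]
```

View pics/w6.png

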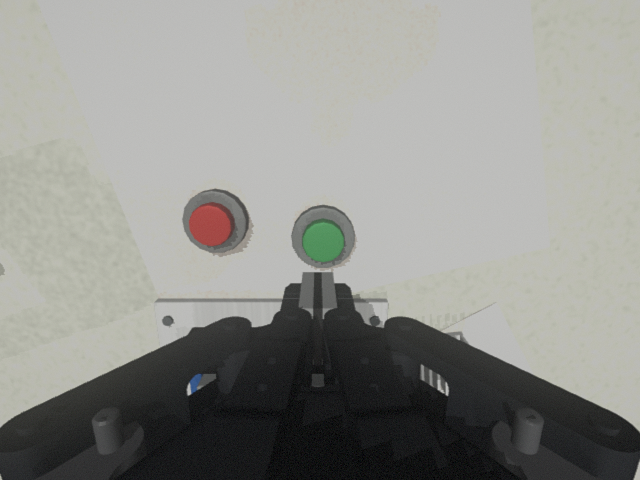

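Run:
```python
from h import *
f=np.load("w6.npy",allow_pickle=True).item()
for c in("green","red"):
    a,rc,k=blobs(f,*COL[c][:2],200)[0]; (u,v),rad=cv2.minEnclosingCircle(k); p=ray(f,(u,v),22)[0]; s=r.sense(); d=p-s["eef_pos"]
    print(c,(u,v),p.round(1),"diam",2*rad/f["fx"]*(f["position"][2]-22), "tool",R.from_euler("xyz",s["tcp_rot"]).inv().apply(d).round(1))
print(s["eef_pos"],s["tcp_rot"])
```

```text
green (322.88311767578125, 240.532470703125) [608.  141.5  22. ] diam 27.683288040549947 tool [-0.5  2.7 73.7]Traceback (most recent call last):
  File "<stdin>", line 4, in <module>
IndexError: list index out of range
```

```bash
python3 -m crank '[[0,0.0025,0.03,0,0,0,1],[0,0.0025,0.048,0,0,0,1],[0,0.0025,0.048,0,0,0,1]]'
python3 -m crank '[[0,0,0.003,0,0,0,1],[0,0,0.006,0,0,0,1],[0,0,0.009,0,0,0,1],[0,0,0.009,0,0,0,1]]'
```

```text
clock: 9.9
eef_pos: [608.5, 141.9, 48.1]
tcp_rot: [-3.139, 0.001, 1.321]
contact_force: [0.0, 0.5, -0.1]
opening: 0.001
grasp_force: 0.0
clock: 10.3
eef_pos: [609.7, 142.8, 40.4]
tcp_rot: [3.141, -0.0, 1.322]
contact_force: [-0.3, 0.6, -0.0]
opening: 0.0
grasp_force: 0.0
```

```bash
python3 -m crank '[[0,0,0.0015,0,0,0,1],[0,0,0.003,0,0,0,1],[0,0,0.003,0,0,0,1]]'
python3 -m crank '[[0,0,0.0015,0,0,0,1],[0,0,0.003,0,0,0,1],[0,0,0.003,0,0,0,1]]'
```

```text
clock: 10.6
eef_pos: [609.4, 142.7, 36.9]
tcp_rot: [-3.141, 0.0, 1.322]
contact_force: [-0.9, -0.0, -0.0]
opening: 0.001
grasp_force: 0.0
clock: 10.9
eef_pos: [609.4, 142.7, 33.8]
tcp_rot: [-3.141, 0.0, 1.322]
contact_force: [-0.2, 0.8, 0.0]
opening: 0.001
grasp_force: 0.0
```

No contact yet, lower than I expected, so I check by picture before pressing on.

```bash
python3 look.py w7
python3 - <<'E'
from h import *
f=cams.grab_frame("side"); a=f["image"][185:225,285:360,::-1]; w=cv2.imread("pics/w7.png")[160:400,200:440]
cv2.imwrite("pics/c7.png",np.hstack([cv2.resize(a,(450,240),interpolation=cv2.INTER_CUBIC),w]))
E
```

```text
[609.5 142.7  33.9] [-0.2 -0.3  0.1]
```

View pics/c7.png

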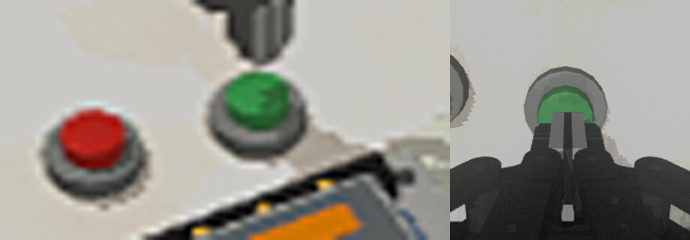

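The side crop shows the shut fingertips still a little above the green button and over it laterally. I carry on down in small steps.

```bash
python3 -m crank '[[0,0,0.0015,0,0,0,1],[0,0,0.003,0,0,0,1],[0,0,0.003,0,0,0,1]]'
python3 -m crank '[[0,0,0.0015,0,0,0,1],[0,0,0.003,0,0,0,1],[0,0,0.003,0,0,0,1]]'
python3 -m crank '[[0,0,0.001,0,0,0,1],[0,0,0.002,0,0,0,1],[0,0,0.002,0,0,0,1]]'
```

```text
clock: 11.3
eef_pos: [609.4, 142.7, 30.8]
tcp_rot: [-3.141, 0.0, 1.322]
contact_force: [-1.0, 0.7, -0.8]
opening: 0.004
grasp_force: 0.0
clock: 11.6
eef_pos: [609.4, 142.7, 27.8]
tcp_rot: [-3.141, 0.0, 1.322]
contact_force: [-0.3, 0.5, 0.9]
opening: -0.0
grasp_force: 0.0
clock: 11.9
eef_pos: [609.5, 142.7, 25.9]
tcp_rot: [-3.141, 0.0, 1.322]
contact_force: [-0.6, 1.1, -0.1]
opening: 0.001
grasp_force: 0.0
```

Run:
```python
from h import *
f=cams.grab_frame("side")
def proj(f,p):
    q=R.from_euler("xyz",f["orientation"]).inv().apply(np.array(p,float)-f["position"]); return np.round([f["fx"]*q[0]/q[2]+f["cx"],f["fy"]*q[1]/q[2]+f["cy"]],1)
print("button",proj(f,[608,141.5,22]))
for z in(0,7,15,22,30,40):print(z,proj(f,[609.4,142.7,z]))
for c in("green","red"):
    for a,rc,k in blobs(f,*COL[c][:2],20):
        if 270<rc[0][0]<360 and 180<rc[0][1]<230: print(c,a,cv2.boundingRect(k),ray(f,rc[0],22)[0])
v=cv2.cvtColor(f["image"],cv2.COLOR_RGB2HSV)[...,2]
for y in range(182,214,2): print(y,v[y,312:346:2].tolist())
w=cams.grab_frame("wrist")
print("wrist: button",proj(w,[608,141.5,22]),[ (z,proj(w,[609.4,142.7,z])) for z in(7,15,22)])
for a,rc,k in blobs(w,*COL["green"][:2],60): print(a,cv2.boundingRect(k))
```

```text
button [326.7 199.8]
0 [326.8 205.1]
7 [326.8 203.3]
15 [326.8 201.2]
22 [326.8 199.4]
30 [326.8 197.2]
40 [326.8 194.5]
green 65.5 (323, 197, 10, 10) [605.32399287 135.34227672  22.        ]
red 67.0 (295, 204, 11, 9) [534.04458292 165.31839002  22.        ]
182 [53, 60, 60, 61, 64, 64, 58, 62, 62, 65, 62, 58, 45, 42, 189, 204, 201]
184 [163, 47, 60, 62, 63, 64, 61, 63, 62, 63, 64, 70, 215, 207, 203, 200, 200]
186 [206, 195, 57, 58, 62, 63, 63, 62, 63, 67, 54, 192, 203, 200, 201, 200, 200]
188 [201, 203, 212, 131, 42, 54, 63, 62, 91, 88, 77, 193, 201, 200, 201, 200, 200]
190 [201, 201, 202, 205, 211, 162, 60, 63, 114, 84, 76, 193, 201, 200, 200, 200, 200]
192 [201, 201, 201, 201, 203, 154, 55, 61, 113, 84, 72, 190, 201, 201, 201, 200, 200]
194 [202, 201, 201, 201, 202, 214, 57, 59, 113, 80, 110, 207, 201, 201, 201, 201, 200]
196 [202, 202, 201, 201, 201, 206, 182, 58, 113, 78, 195, 202, 201, 201, 201, 201, 201]
198 [201, 201, 201, 201, 204, 192, 125, 123, 128, 97, 135, 203, 202, 201, 201, 201, 200]
200 [202, 202, 201, 203, 177, 121, 145, 149, 98, 101, 97, 118, 208, 201, 201, 201, 200]
202 [202, 202, 202, 208, 117, 95, 152, 150, 98, 102, 100, 84, 186, 202, 201, 201, 201]
204 [202, 202, 202, 203, 109, 109, 79, 92, 97, 92, 80, 86, 149, 205, 202, 201, 201]
206 [202, 202, 202, 209, 90, 123, 124, 89, 80, 83, 93, 83, 150, 165, 207, 203, 202]
208 [202, 201, 202, 204, 174, 51, 85, 121, 123, 111, 71, 71, 172, 165, 163, 161, 209]
210 [203, 202, 202, 202, 206, 196, 53, 60, 61, 59, 98, 175, 169, 167, 168, 171, 181]
212 [203, 202, 202, 203, 202, 204, 209, 215, 217, 167, 189, 171, 170, 178, 146, 78, 23]
wrist: button [314.8 281.4] [(7, array([316.9, 267.8])), (15, array([316.9, 273.3])), (22, array([316.9, 278.6]))]
951.5 (286, 251, 58, 35)
```

The finger geometry in the images (pad gap in pixels, tip row) puts the shut tips about 5–10 mm behind the reported TCP, not 19 mm ahead of it. The tips are therefore still around z = 32. I continue down, watching the force.

```bash
python3 -m crank '[[0,0,0.001,0,0,0,1],[0,0,0.003,0,0,0,1],[0,0,0.003,0,0,0,1]]'
python3 -m crank '[[0,0,0.001,0,0,0,1],[0,0,0.002,0,0,0,1],[0,0,0.002,0,0,0,1]]'
```

```text
clock: 12.3
eef_pos: [609.3, 142.7, 22.8]
tcp_rot: [-3.141, 0.0, 1.322]
contact_force: [-0.9, -0.7, 0.1]
opening: -0.006
grasp_force: 0.0
clock: 12.6
eef_pos: [609.4, 142.7, 20.9]
tcp_rot: [-3.141, 0.0, 1.322]
contact_force: [-0.1, 0.2, -0.0]
opening: 0.001
grasp_force: 0.0
```

Run:
```python
from h import *
f=cams.grab_frame("side"); w=cams.grab_frame("wrist")
v=cv2.cvtColor(f["image"],cv2.COLOR_RGB2HSV)[...,2]; H=cv2.cvtColor(f["image"],cv2.COLOR_RGB2HSV)
for y in range(190,210): print(y,v[y,318:342].tolist(), "hue",H[y,324:334:3,0].tolist())
def d(f,u): 
    p=ray(f,u,0)[0]-f["position"]; return f["position"],p/np.linalg.norm(p)
for sv in(196,197,198,199):
    a,da=d(w,(319,272)); b,db=d(f,(328,sv-1.5))
    A=np.c_[da,-db]; t=np.linalg.lstsq(A,b-a,rcond=None)[0]; P,Q=a+da*t[0],b+db*t[1]; print(sv,P.round(1),Q.round(1))
g=[k for a,rc,k in blobs(w,*COL["green"][:2],60)][0]; print(cv2.boundingRect(g), w["position"])
m=cv2.inRange(cv2.cvtColor(w["image"],cv2.COLOR_RGB2HSV),*COL["green"][:2])
for y in range(240,330,6): x=np.nonzero(m[y])[0]; print(y,(x.min(),x.max(),len(x)) if len(x) else None)
```

```text
190 [195, 129, 48, 113, 98, 54, 59, 60, 64, 73, 108, 87, 85, 112, 75, 107, 193, 206, 201, 201, 201, 201, 200, 200] hue [23, 20, 30, 20]
191 [208, 212, 217, 226, 165, 45, 57, 60, 62, 94, 115, 86, 86, 110, 77, 106, 193, 206, 201, 200, 201, 201, 200, 200] hue [20, 30, 18, 30]
192 [203, 204, 207, 217, 159, 43, 57, 59, 61, 93, 114, 85, 84, 110, 75, 106, 192, 206, 202, 201, 201, 200, 200, 200] hue [30, 30, 23, 23]
193 [202, 202, 203, 213, 154, 36, 52, 58, 60, 93, 114, 84, 84, 110, 73, 103, 191, 206, 202, 201, 200, 201, 201, 201] hue [30, 30, 24, 30]
194 [201, 202, 203, 210, 175, 89, 50, 55, 59, 93, 113, 84, 82, 94, 56, 146, 198, 204, 201, 200, 201, 201, 201, 201] hue [20, 38, 30, 18]
195 [201, 201, 202, 207, 191, 119, 41, 52, 59, 92, 113, 84, 81, 88, 70, 185, 208, 202, 201, 201, 201, 201, 201, 201] hue [15, 36, 24, 18]
196 [202, 202, 202, 204, 212, 175, 85, 44, 55, 90, 113, 78, 76, 123, 200, 213, 205, 201, 201, 201, 201, 201, 201, 201] hue [11, 30, 15, 18]
197 [201, 202, 202, 205, 213, 228, 179, 73, 53, 89, 113, 78, 77, 130, 205, 215, 206, 202, 201, 201, 201, 201, 201, 201] hue [17, 10, 0,
[... 1488 characters left out ...]
167, 165, 167, 162, 160] hue [30, 30, 38, 60]
209 [203, 206, 212, 178, 93, 48, 60, 67, 69, 70, 70, 71, 71, 67, 61, 74, 156, 175, 170, 168, 168, 168, 166, 163] hue [30, 30, 40, 30]
196 [612.5 151.   30.6] [617.8 147.4  31.5]
197 [612.2 150.   27.9] [617.1 146.6  28.7]
198 [612.  148.9  25.2] [616.5 145.9  25.9]
199 [611.7 147.9  22.4] [615.8 145.1  23.1]
(285, 254, 59, 33) [625.65337462 205.68106144 174.15561571]
240 None
246 None
252 None
258 (np.int64(300), np.int64(325), 25)
264 (np.int64(292), np.int64(333), 40)
270 (np.int64(289), np.int64(338), 50)
276 (np.int64(287), np.int64(341), 23)
282 (np.int64(285), np.int64(343), 25)
288 None
294 None
300 None
306 None
312 None
318 None
324 None
```

The tip triangulates to z ≈ 25 at the front edge of the finger, and its shadow lies on the button. It is just above the cap.

```bash
python3 -m crank '[[0,0,0.001,0,0,0,1],[0,0,0.002,0,0,0,1],[0,0,0.002,0,0,0,1]]'
python3 -m crank '[[0,0,0.001,0,0,0,1],[0,0,0.002,0,0,0,1],[0,0,0.002,0,0,0,1]]'
```

```text
clock: 13.0
eef_pos: [609.4, 142.7, 18.9]
tcp_rot: [-3.141, 0.0, 1.322]
contact_force: [-0.9, -1.7, -0.4]
opening: 0.003
grasp_force: 0.0
clock: 13.3
eef_pos: [609.4, 142.7, 16.9]
tcp_rot: [-3.141, 0.0, 1.322]
contact_force: [0.6, -0.6, 0.5]
opening: -0.001
grasp_force: 0.0
```

```bash
python3 -m crank '[[0,0,0.001,0,0,0,1],[0,0,0.002,0,0,0,1],[0,0,0.002,0,0,0,1]]'
python3 -m crank '[[0,0,0.001,0,0,0,1],[0,0,0.002,0,0,0,1],[0,0,0.002,0,0,0,1]]'
```

```text
clock: 13.6
eef_pos: [609.4, 142.7, 14.9]
tcp_rot: [-3.141, 0.0, 1.322]
contact_force: [-0.1, -0.2, -1.1]
opening: 0.001
grasp_force: 0.0
clock: 13.9
eef_pos: [609.5, 142.7, 13.0]
tcp_rot: [-3.142, 0.0, 1.322]
contact_force: [0.2, 0.1, -0.1]
opening: -0.001
grasp_force: 0.0
```

Run:
```python
from h import *
f=cams.grab_frame("side"); w=cams.grab_frame("wrist")
v=cv2.cvtColor(f["image"],cv2.COLOR_RGB2HSV)[...,2]
for y in range(194,210): print(y,v[y,318:338].tolist())
m=cv2.inRange(cv2.cvtColor(w["image"],cv2.COLOR_RGB2HSV),*COL["green"][:2])
for y in range(246,300,4): x=np.nonzero(m[y])[0]; print(y,(x.min(),x.max(),len(x)) if len(x) else None)
W=cv2.cvtColor(w["image"],cv2.COLOR_RGB2HSV)[...,2]
for y in range(244,300,4): print(y,W[y,270:366:4].tolist())
```

```text
194 [203, 206, 208, 219, 160, 41, 55, 58, 60, 92, 113, 85, 83, 109, 73, 107, 193, 206, 201, 201]
195 [202, 202, 204, 213, 154, 35, 51, 56, 59, 92, 112, 84, 83, 110, 72, 103, 191, 206, 201, 201]
196 [202, 202, 203, 211, 176, 90, 46, 54, 56, 91, 112, 84, 81, 96, 57, 148, 200, 205, 201, 201]
197 [202, 201, 203, 210, 197, 125, 42, 52, 58, 91, 112, 83, 81, 94, 52, 190, 212, 204, 201, 201]
198 [201, 202, 205, 214, 198, 128, 52, 49, 55, 89, 112, 82, 82, 100, 125, 180, 207, 206, 202, 202]
199 [202, 204, 211, 180, 119, 128, 111, 62, 52, 89, 111, 78, 80, 103, 101, 107, 174, 203, 205, 202]
200 [203, 209, 178, 133, 123, 145, 116, 66, 80, 100, 113, 80, 61, 81, 95, 109, 112, 193, 209, 203]
201 [205, 200, 152, 113, 127, 148, 154, 123, 86, 115, 99, 95, 102, 103, 100, 86, 75, 149, 199, 205]
202 [208, 171, 117, 116, 94, 124, 156, 151, 117, 100, 109, 115, 116, 118, 102, 83, 79, 68, 187, 208]
203 [210, 172, 116, 117, 101, 85, 108, 144, 127, 105, 115, 119, 117, 102, 86, 81, 82, 71, 192, 211]
204 [204, 161, 110, 115, 110, 87, 80, 88, 91, 95, 98, 95, 93, 86, 79, 85, 90, 75, 150, 198]
205 [205, 153, 98, 113
[... 1770 characters left out ...]
92]
276 [109, 119, 118, 117, 106, 111, 134, 131, 111, 105, 107, 66, 54, 107, 105, 108, 94, 104, 82, 115, 117, 119, 111, 191]
280 [119, 120, 122, 118, 93, 138, 128, 127, 105, 105, 103, 55, 56, 105, 107, 106, 94, 125, 75, 109, 117, 118, 122, 174]
284 [118, 120, 118, 115, 121, 64, 58, 55, 103, 104, 103, 57, 55, 103, 104, 106, 76, 59, 53, 87, 117, 119, 118, 161]
288 [115, 119, 118, 115, 58, 59, 57, 55, 106, 106, 104, 52, 48, 94, 105, 105, 100, 51, 56, 58, 78, 116, 112, 167]
292 [115, 118, 118, 115, 54, 57, 54, 53, 104, 103, 102, 53, 52, 94, 101, 104, 100, 52, 56, 54, 54, 91, 112, 188]
296 [130, 119, 117, 110, 52, 54, 52, 52, 103, 104, 103, 51, 48, 79, 102, 106, 106, 45, 55, 54, 53, 91, 114, 165]
```

```bash
python3 -m crank '[[0,0,0.001,0,0,0,1],[0,0,0.002,0,0,0,1],[0,0,0.002,0,0,0,1]]'
python3 -m crank '[[0,0,0.001,0,0,0,1],[0,0,0.002,0,0,0,1],[0,0,0.002,0,0,0,1]]'
```

```text
clock: 14.3
eef_pos: [609.6, 142.7, 11.0]
tcp_rot: [3.142, 0.0, 1.322]
contact_force: [0.1, 0.3, 2.4]
opening: 0.002
grasp_force: 0.9
clock: 14.6
eef_pos: [609.6, 142.7, 9.1]
tcp_rot: [3.142, -0.0, 1.322]
contact_force: [-0.1, 0.7, 2.5]
opening: 0.001
grasp_force: 1.4
```

Contact. Now press until it bottoms out.

```bash
python3 -m crank '[[0,0,0.001,0,0,0,1],[0,0,0.002,0,0,0,1],[0,0,0.002,0,0,0,1]]'
python3 -m crank '[[0,0,0.001,0,0,0,1],[0,0,0.002,0,0,0,1],[0,0,0.002,0,0,0,1]]'
```

```text
clock: 14.9
eef_pos: [609.6, 142.8, 7.1]
tcp_rot: [3.141, -0.0, 1.322]
contact_force: [-0.7, -0.4, 3.2]
opening: -0.002
grasp_force: 1.9
clock: 15.2
eef_pos: [609.8, 142.7, 6.6]
tcp_rot: [3.141, -0.0, 1.322]
contact_force: [-5.1, -1.3, 18.8]
opening: 0.002
grasp_force: 9.4
```

Bottomed out at 19 N, well past the 4 N spring. Release and rise clear.

```bash
python3 -m crank '[[0,0,-0.003,0,0,0,1],[0,0,-0.01,0,0,0,1],[0,0,-0.04,0,0,0,1],[0,0,-0.09,0,0,0,1],[0,0,-0.14,0,0,0,1]]'
python3 -m crank '[[0,0,-0.04,0,0,0,1],[0.03,0,-0.06,0,0,0,1],[0.03,0,-0.06,0,0,0,1],[0.03,0,-0.06,0,0,0,1],[0.03,0,-0.06,0,0,0,1]]'
python3 - <<'E'
from m import *
f=cams.grab_frame("top"); w=cams.grab_frame("side")
for n,F in(("top",f),("side",w)):
  for c,z in(("green",22),("red",22),("orange",54)):
    for a,rc,k in blobs(F,*COL[c][:2],15):
        p=ray(F,rc[0],z)[0]
        if 440<p[0]<640 and -220<p[1]<220: print(n,c,a,p.round(1),"lane",(p[:2]@ex).round(1),(p[:2]@ey).round(1))
W=np.load("w5.npy",allow_pickle=True).item()
rep(W,[("rear",[(207,273),(416,273)],54),("front",[(183,4),(438,4)],54),("yel",[(313,320),(313,285)],8)])
print(r.sense()["contact_force"],r.sense()["qvel"].round(3))
E
```

```text
clock: 15.7
eef_pos: [608.6, 142.5, 145.7]
tcp_rot: [-3.139, 0.001, 1.322]
contact_force: [1.3, 0.2, -0.6]
opening: -0.002
grasp_force: 0.0
clock: 16.2
eef_pos: [615.9, 171.1, 203.6]
tcp_rot: [-3.139, 0.002, 1.322]
contact_force: [0.4, -0.2, -0.3]
opening: 0.0
grasp_force: 0.0
top green 42.5 [608.7 133.7  22. ] lane 279.5 -557.0
top orange 97.0 [542.2  39.8  54. ] lane 172.1 -515.7
side green 68.5 [605.3 135.3  22. ] lane 280.2 -553.4
side red 67.0 [534.  165.3  22. ] lane 291.7 -476.9
side orange 76.0 [543.5  40.1  54. ] lane 172.7 -516.9
rear [91.9 91.9] [-470.7 -560.1] mid -515.4 len 89.4 dir -0.248
front [192.7 192.9] [-470.7 -560.1] mid -515.4 len 89.4 dir -0.247
yel [43.6 66.1] [-515.4 -515.5] mid -515.5 len 22.5 dir 1.32
[ 0.46741987 -0.37306672  0.42831521] [-0.002 -0.001 -0.007  0.001  0.001  0.002]
```

```bash
python3 -c "
from rig import sign_off; print(sign_off())"
```

```text
the job is handed in; nothing more can be done
None
```

I pushed the module down the lane until it sat flush against the end stop and centred between the rails, then pressed the green button all the way down and released it; the arm is clear of everything and the job was handed in at about 16 s.

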